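# Level the tilting drilling table and clamp a square bar on it

### The job

Set the tilting drilling table up for square drilling: press its sprung top down until it lies level and the catch at its near edge snaps over and holds it. Then lay the square wooden bar (not the round dowel) flat along the fence with one end against the end stop, and swing the cam lever all the way round so that the cam grips the bar against the fence. Leave the other things on the bench where they lie.

Things in the scene. Friction and masses are not known exactly. Their poses are not given: they have to be found in the camera images.
- jig: the tilting drilling table's plywood base, 280 x 300 x 18 mm, screwed to the bench; origin under its centre, +x away from the robot towards the hinge, +y left along it. Hinge line: jig x = +110 mm, 38 mm above the bench. The catch, a sprung steel hook 26 mm wide, stands at the middle of the table's near edge (jig x = -99 to -121 mm), up to 68 mm above the bench
- tilt_table (a joint): tilt of the hinged table, 195 x 250 x 18 mm, near edge 205 mm from the hinge line: 0 = level, 0.4 to 0.6 at the start, near edge raised. A spring raises it: the near edge takes about 3 N at first, 10 to 15 N as it comes level and pushes the catch aside; let go too early it springs up. Pressed fully down on its rails, the catch snaps over and holds it within 0.01 rad of level
- press_spot (a point): good spot to press: on the table's upper face, 23 mm in from the near edge, 182 mm from the hinge line, 70 mm right of the middle (table y = -70 mm). It moves with the table on an arc about the hinge line; level, it is 56 mm above the bench. Axes are the table's: x towards the hinge, y left along the fence, z out of the face
- bar_seat (a point): where the bar's centre belongs: 15.5 mm above the table's face, on its middle line (y = 0); moves with the table, axes as press_spot. From here the fence (dark wood strip along y, 18 mm wide, 12 mm high) begins 15.5 mm on in +x, the end stop (dark wood block, 20 mm high, 34 mm wide) begins 82.5 mm on in +y. Level, the table's face is 56 mm above the bench
- cam_lever (a joint): cam lever's angle: 0 = open, lever pointing to the table's near edge (-x); it swings anticlockwise seen from above, towards -y, to a stop at 1.36, nearly parallel to the fence. Open, the eccentric cam (16 mm high) leaves 5 to 6 mm beside a seated bar; it presses the bar on the fence from about 1.0 on. Stays where it is left; needs about 1 N at the knob, a few N when it grips
- cam_pivot (a point): pivot of the cam lever, on the table's face, 41 mm nearer than bar_seat and 55 mm to its left (+y); axes as press_spot
- lever_knob (a point): grip of the cam lever: a turned wooden knob, 19 to 21 mm thick, that stands up at the lever's end 75 mm from cam_pivot, from 15 to 42 mm above the table's face; this point is on its axis, 30 mm above the face
- square_bar: square bar of pale wood, 31 x 165 x 31 mm, 75 g, loose on the bench; origin under its centre, y along its length
- bar_centre (a point): centre of the square bar; y along its length
- dowel: round dowel of pale wood, 33 mm thick and 165 mm long, loose on the bench beside the bar; not used; origin under its centre, y along its length
- wax_tin: round tin, 69 mm across, 59 mm high, bystander; origin under its centre
- sanding_block: cork sanding block, 60 x 97 x 26 mm, bystander; origin under its centre

How it is judged:
On the way, in this order (a step that is already met when the one before it is completed fails the run):
1. the table lies level, held by its catch with the robot off it, and no bar is on it yet (value of joint tilt_table below 0.02 rad and contact force between each of the arm, the fingers and jig below 0.3 N and distance between bar_centre and bar_seat above 0.1 m), for 0.2 s.
2. the bar lies flat on the level table along the fence, its end within 6 mm of the end stop, released (value of joint tilt_table below 0.02 rad and value of joint cam_lever below 1 rad and x of bar_centre in the frame of bar_seat between -0.009 and 0.003 m and y of bar_centre in the frame of bar_seat between -0.006 and 0.003 m and z of bar_centre in the frame of bar_seat below 0.003 m and contact force between the fingers and square_bar below 0.2 N), for 0.2 s.
At the end, for the whole second after the job is handed in: The table is level within 1 degree, held by its catch; the square bar lies flat along the fence (3 mm, 2 degrees) with its end within 5 mm of the end stop, gripped by the cam (lever past 1.1 rad, at least 1 N), at rest (value of joint tilt_table below 0.02 rad and value of joint cam_lever above 1.1 rad and contact force between cam_lever and square_bar above 1 N and x of bar_centre in the frame of bar_seat between -0.003 and 0.003 m and y of bar_centre in the frame of bar_seat between -0.005 and 0.003 m and z of bar_centre in the frame of bar_seat between -0.003 and 0.003 m and angle between the y axis of bar_centre and the y axis of bar_seat, either way round below 0.035 rad and linear speed of square_bar below 0.02 m/s); the robot touches nothing.
It fails at once if the dowel, wax tin or sanding block was moved more than 30 mm (distance of any of dowel, wax_tin, sanding_block from where it was at the start of the episode above 0.03 m).
It also fails if it takes over 64 s, if anything falls off the work surface, if the arm or the gripper's body presses on something with over 40 N, if the wrist force passes 120 N, or if a joint passes its speed limit or range.

### The arm

A 7-joint arm with a two-finger parallel gripper is mounted at the origin on the work surface; the furniture and walls round the work are solid. World frame = base frame: x ahead of the robot, y to its left, z up, the work surface at z = 0. Lengths are in m, angles in rad, forces in N, time in s.
With the tool pointing down it reaches from about 0.425 to 0.875 m from the base axis. Payload 8.4 kg.
Tool frame: the origin (TCP) lies midway between the tips of the shut fingers; the grasp point (between the pads) lies 19 mm behind it; z points along the fingers, y is the direction in which the jaws open and shut (so a half turn about z gives the same grasp; the last joint's range is limited). The gripper opens to 85 mm and grips with 20 to 120 N. Pads are 22 mm wide; open, the fingers measure 114 mm over their backs; the gripper's body (76 mm by 85 mm) begins 54 mm behind the grasp point. The pads swing forward as they close: fully open they stand 13 mm farther back than shut.
Start: joints at [-1.217, 0.333, 0.04, 1.465, -0.013, 1.343, -0.059], TCP at [0.284, 0.584, 0.191] pointing down, gripper open.
Joint ranges: [-2.58, 2.58], [-0.38, 2.09], [-1.3, 1.39], [0.25, 2.4], [-1.5, 4.64], [0.08, 2.09], [-2.65, 2.65]. Speed limits (rad/s): [2.22, 2.22, 2.79, 2.79, 3.14, 3.14, 3.14].

### API

Orientations are given as a unit quaternion [x, y, z, w].
In Python, from workcell import manip gives the robot as it stands.
- The arm moves only by the shell command python3 -m creep 'ROWS'. ROWS is JSON, a list of rows, each an object of numbers: "x", "y", "z": the shift along the tool's x, y, z in units of 40 mm (1.0 is 40 mm); "yaw": the turn about the tool's z in units of 6 degrees (1.0 is 6 degrees); "gripper": the closure, from -1 (fully open) to 1 (shut). In form: [{"x": .., "y": .., "z": .., "yaw": .., "gripper": ..}, ...]. A call has 1 to 8 rows; each row shifts and turns the commanded pose from where the row before left it, along the tool's axes as they then stand; what a row does not reach is not made up. A row lasts 1/12 s, in which the tool goes at most 41.7 mm and 7.16 degrees, less where a joint would pass 70% of its speed; a pose out of reach is approached as far as the arm can. A call is refused whole if a number of a shift passes 1 or a number of a turn 1, either way. A call with a gripper value outside its range is refused whole. The fingers move at their own pace and stop on an object; the grip force is fixed at half the most. Time passes only in rows, so rows that do not move let the fingers close. It gives the time, the measured TCP pose, the force and the opening at its end, in the units of the state.
- manip.sense(): the state, without advancing time (a new reading comes with each control period).
- manip.snapshot(name): name is "side" or "top" or "wrist"; returns the picture (400x640x3 uint8, red, green, blue); there is no depth.
- manip.get_calibration(name): a dict with "fx", "fy", "cx", "cy" (pixels), "rvec" (rotation vector, rad) and "tvec" (3), from world to camera coordinates, as OpenCV has them. Camera axes: x right, y down, z forward; pixel columns grow to the right and rows downward; lengths in m; the calibration is good to about 2 mm. A picture is of the moment at which its call begins: read the wrist's pose just before it. get_calibration takes no time and is no camera call; for the wrist camera it gives the pose at the moment of the call.
- manip.close_job(): hands the job in, once; it reports no verdict.
The state is a dict: "time": time; "joints": joint angles; "qd": joint speeds; "effort": joint torques, N m; "position": TCP position; "tool_rot": TCP orientation; "wrist_force": force on the tool from outside, world axes, zero at the start; "moment": the same for the moment, N m; "opening": opening from 0.0 (shut) to 1.0 (fully open).
Only numpy, scipy, OpenCV 4.12 (cv2) and the standard library are available. Lean on these libraries where they do the work, as an engineer would, in place of code of your own. Each camera call takes 0.05 s, during which the arm holds its last target. There are 200 camera calls.

## Working session

There is one attempt and no reset: what is moved stays moved. The work goes in short steps, Python scripts to look and compute and a shell command to move; the robot and the scene stay as the last step left them, time stands still between calls to the robot, and variables do not carry over. Pictures are saved under pics/ and viewed, about 8 in all and at most 12, crops included, and the job is handed in when it is done.

```bash
mkdir -p pics; ls; cat > h.py <<'E'
import numpy as np,cv2
from workcell import manip
def cal(n):
    c=manip.get_calibration(n);R=cv2.Rodrigues(np.array(c['rvec'],float))[0]
    K=np.array([[c['fx'],0,c['cx']],[0,c['fy'],c['cy']],[0,0,1]]);return K,R,np.array(c['tvec'],float)
def ray(C,u,v):
    K,R,t=C;d=R.T@np.linalg.inv(K)@np.array([u,v,1.]);return -R.T@t,d
def onz(C,u,v,z):
    o,d=ray(C,u,v);return o+d*(z-o[2])/d[2]
def proj(C,p):
    K,R,t=C;q=K@(R@np.array(p,float)+t);return q[:2]/q[2]
def tri(C1,p1,C2,p2):
    o1,d1=ray(C1,*p1);o2,d2=ray(C2,*p2)
    s=np.linalg.lstsq(np.c_[d1,-d2],o2-o1,rcond=None)[0];a=o1+s[0]*d1;b=o2+s[1]*d2
    return (a+b)/2,np.linalg.norm(a-b)
def snap(n,f):
    C=cal(n);im=manip.snapshot(n);cv2.imwrite('pics/'+f+'.png',cv2.cvtColor(im,cv2.COLOR_RGB2BGR));return C,im
E
python3 - <<'E'
from h import *
import pickle
s=manip.sense();print(s)
D={}
for n in('top','side','wrist'):
    C,im=snap(n,n+'0');D[n]=C;print(n,'cam pos',-C[1].T@C[2],'axis',C[1][2],'fx',C[0][0,0])
pickle.dump(D,open('cal0.pkl','wb'))
E
```

```text
pics
{'time': 0.0, 'joints': array([-1.21720776,  0.33390271,  0.0398927 ,  1.46627449, -0.01339265,
        1.34330386, -0.05849948]), 'qd': array([ 0.00076809,  0.00154986, -0.00062458, -0.00091621, -0.00120536,
        0.00179785, -0.00147066]), 'effort': array([-1.66034031e-03, -6.58542252e+01,  1.36431735e+00, -4.05573177e+01,
        1.66900211e-02,  1.24162895e-02,  4.12595705e-05]), 'position': array([0.284173  , 0.58400839, 0.19052531]), 'tool_rot': array([ 2.24481265e-01,  9.74478067e-01, -8.02021425e-04, -1.21550827e-04]), 'wrist_force': array([0.40319128, 0.03968083, 0.5724367 ]), 'moment': array([0.02607837, 0.00261106, 0.013492  ]), 'opening': 0.9995938531562671}
top cam pos [0.29878638 0.00427657 1.53447316] axis [ 0.17358584 -0.02052387 -0.98460486] fx 504.1498169264363
side cam pos [ 0.15908539 -1.12738187  0.75966169] axis [ 0.27414617  0.82744271 -0.49008412] fx 430.0396443555747
wrist cam pos [0.21469098 0.61880061 0.37320415] axis [ 0.27177731 -0.13346939 -0.95305982] fx 301.9573775885662
```

View pics/top0.png

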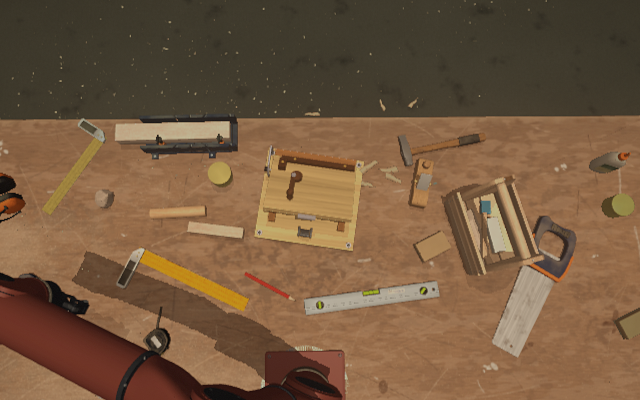

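View pics/side0.png

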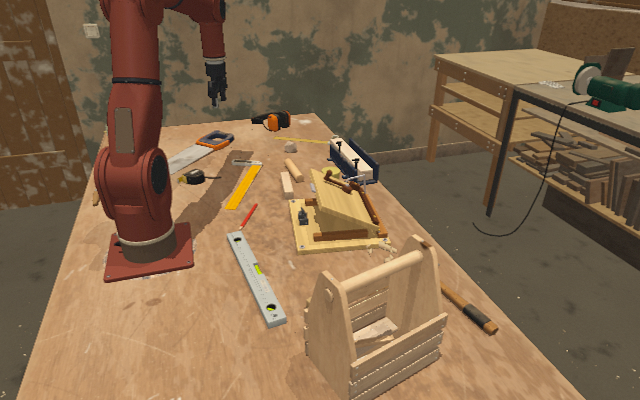

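The top view shows the jig at about (308,200). Two pale sticks lie at (178,212) and (215,230), the wax tin is at (220,173) and the cork block at (433,246). I'll zoom in.

```bash
python3 - <<'E'
import cv2
a=cv2.imread('pics/top0.png')[130:262,142:372]
cv2.imwrite('pics/crop0.png',cv2.resize(a,None,fx=3.4,fy=3.4,interpolation=cv2.INTER_CUBIC))
E
```

```text
(no output)
```

View pics/crop0.png

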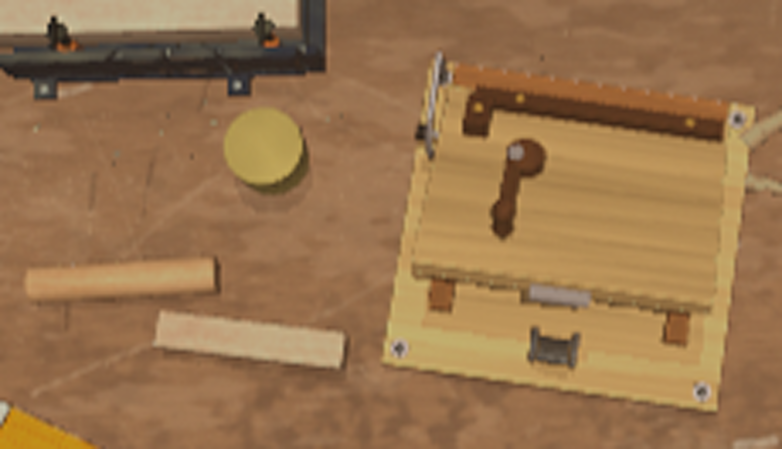

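The crop shows the square bar as the lower stick (corners about (157,312) to (345,368)), and the dowel as the upper, shaded one. I'll compute the poses now.

```bash
python3 - <<'E'
from h import *
C=cal('top'); f=lambda u,v,z: onz(C,142+(u+.5)/3.4-.5,130+(v+.5)/3.4-.5,z)
nl,nr,fr=[f(*p,.018) for p in((384,363),(716,408),(757,105))]
print('jig',nl,nr,fr,np.linalg.norm(nl-nr),np.linalg.norm(fr-nr)); print('ctr',(nl+fr)/2)
ey=(nl-nr);ey/=np.linalg.norm(ey);ex=(fr-nr)/np.linalg.norm(fr-nr)
print('yaw',np.degrees(np.arctan2(-ey[0],ey[1])),np.degrees(np.arctan2(ex[1],ex[0])))
b=[f(*p,.031) for p in((158,312),(155,345),(343,368),(346,333))]
print('bar',np.array(b).round(4),np.mean(b,0),[np.linalg.norm(b[i]-b[i-1]).round(4) for i in range(4)])
d=[f(*p,.02) for p in((27,285),(216,275))];print('dowel',d)
print('tin',f(264,148,.059))
a=np.radians(np.degrees(np.arctan2(-ey[0],ey[1])))
# table near edge, tilt
c=(nl+fr)/2;ex=np.array([np.cos(a),np.sin(a),0]);ey=np.array([-np.sin(a),np.cos(a),0])
H=c*[1,1,0]+ex*.11+[0,0,.038]
for t in(.4,.45,.5,.55,.6):
    ux=ex*np.cos(t)-np.array([0,0,1])*np.sin(t);uz=ex*np.sin(t)+np.array([0,0,1])*np.cos(t)
    P=lambda x,y,z:H+ux*x+ey*y+uz*z
    q=[(proj(C,P(-.205,s*.125,.018))-[142,130])*3.4 for s in(1,-1)]
    print(t,np.round(q,0).tolist(),'press',P(-.182,-.07,.018).round(3))
W=cal('wrist');print('wrist in tool: ')
s=manip.sense()
from scipy.spatial.transform import Rotation as Ro
R=Ro.from_quat(s['tool_rot']).as_matrix();print(R.round(3));print(R.T@(-W[1].T@W[2]-s['position']),R.T@W[1][2])
E
```

```text
jig [0.45058423 0.14794309 0.018     ] [ 0.40758344 -0.14520716  0.018     ] [ 0.68281712 -0.18993312  0.018     ] 0.2962872562386433 0.2788440214427753
ctr [ 0.56670067 -0.02099502  0.018     ]
yaw -8.344928652760093 -9.229984213962988
bar [[0.4964 0.3454 0.031 ]
 [0.4672 0.3472 0.031 ]
 [0.4453 0.1825 0.031 ]
 [0.4761 0.1803 0.031 ]] [0.47124084 0.26384077 0.031     ] [np.float64(0.1664), np.float64(0.0292), np.float64(0.1661), np.float64(0.0309)]
dowel [array([0.52311864, 0.46433096, 0.02      ]), array([0.53046101, 0.29752577, 0.02      ])]
tin [0.63695993 0.25068909 0.059     ]
0.4 [[412.0, 271.0], [713.0, 312.0]] press [ 0.506 -0.083  0.125]
0.45 [[412.0, 263.0], [715.0, 304.0]] press [ 0.511 -0.084  0.133]
0.5 [[413.0, 255.0], [717.0, 296.0]] press [ 0.516 -0.084  0.141]
0.55 [[413.0, 246.0], [718.0, 287.0]] press [ 0.521 -0.085  0.148]
0.6 [[413.0, 237.0], [720.0, 278.0]] press [ 0.527 -0.086  0.156]
wrist in tool: 
[[-0.899  0.437 -0.001]
 [ 0.437  0.899 -0.001]
 [-0.    -0.001 -1.   ]]
[ 0.07764793  0.00056906 -0.18263068] [-3.02726241e-01  3.05924660e-04  9.53077504e-01]
```

```bash
python3 -c "
import cv2;a=cv2.imread('pics/side0.png')[155:265,240:410];cv2.imwrite('pics/crop1.png',cv2.resize(a,None,fx=4.5,fy=4.5,interpolation=cv2.INTER_CUBIC))"
```

```text
(no output)
```

View pics/crop1.png

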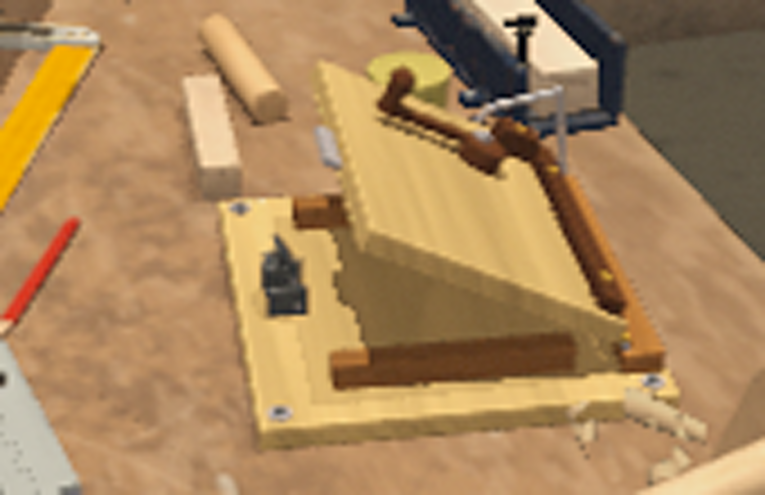

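The side view confirms which is which: the square bar is near crop (212,140), the dowel at (243,65). The table tilts at about 0.42. I'll turn the tool so the jaws lie along jig x, and shut the gripper for pressing.

```bash
python3 -m creep '[{"yaw":1,"z":-0.5,"gripper":1},{"yaw":1,"z":-0.5,"gripper":1},{"yaw":1,"gripper":1},{"yaw":1,"gripper":1},{"yaw":1,"gripper":1},{"yaw":1,"gripper":1},{"yaw":1,"gripper":1},{"yaw":1,"gripper":1}]'; python3 -m creep '[{"yaw":1,"gripper":1},{"yaw":1,"gripper":1},{"yaw":1,"gripper":1},{"yaw":1,"gripper":1},{"yaw":0.1,"gripper":1},{"gripper":1}]'
cat >> h.py <<'E'
from scipy.spatial.transform import Rotation as Ro
def go(p,s=None):
    s=s or manip.sense();R=Ro.from_quat(s['tool_rot']).as_matrix()
    return (R.T@(np.array(p)-s['position'])/.04).round(3)
def stat():
    s=manip.sense();R=Ro.from_quat(s['tool_rot']).as_matrix()
    print('t',round(s['time'],2),'p',s['position'].round(4),'yaw(tool y)',np.degrees(np.arctan2(R[1,1],R[0,1])).round(2),'tz',R[:,2].round(3),'F',s['wrist_force'].round(1),'op',round(s['opening'],3),'j',s['joints'].round(2));return s
E
python3 -c "
from h import *
stat();print(go([.504,-.083,.2]))"
```

```text
t 0.15 p [0.2842 0.5841 0.1907] yaw(tool y) 64.06 tz [-0.001 -0.001 -1.   ] F [ 0.1 -0.7  0.1] op 0.993 j [-1.22  0.33  0.04  1.47 -0.01  1.34 -0.06]
[-12.238 -12.594  -0.216]invalid input at $[0]: expected keys x, y, z, yaw, gripper
invalid input at $[0]: expected keys x, y, z, yaw, gripper
```

All the keys are required in every row.

```bash
python3 -m creep '[{"x":0,"y":0,"z":-0.5,"yaw":1,"gripper":1},{"x":0,"y":0,"z":-0.5,"yaw":1,"gripper":1},{"x":0,"y":0,"z":0,"yaw":1,"gripper":1},{"x":0,"y":0,"z":0,"yaw":1,"gripper":1},{"x":0,"y":0,"z":0,"yaw":1,"gripper":1},{"x":0,"y":0,"z":0,"yaw":1,"gripper":1},{"x":0,"y":0,"z":0,"yaw":1,"gripper":1},{"x":0,"y":0,"z":0,"yaw":1,"gripper":1}]'; python3 -m creep '[{"x":0,"y":0,"z":0,"yaw":1,"gripper":1},{"x":0,"y":0,"z":0,"yaw":1,"gripper":1},{"x":0,"y":0,"z":0,"yaw":1,"gripper":1},{"x":0,"y":0,"z":0,"yaw":1,"gripper":1},{"x":0,"y":0,"z":0,"yaw":0.1,"gripper":1},{"x":0,"y":0,"z":0,"yaw":0,"gripper":1}]'
python3 -c "
from h import *
stat();print(go([.504,-.083,.2]))"
```

```text
time: 0.82
position: [0.2843, 0.5843, 0.231]
tool_rot: [0.604, 0.797, -0.0, 0.0]
wrist_force: [0.7, 0.6, -0.2]
opening: 0.003
time: 1.32
position: [0.2842, 0.5844, 0.2311]
tool_rot: [0.757, 0.653, -0.0, 0.0]
wrist_force: [0.5, 0.6, 0.5]
opening: 0.004
t 1.32 p [0.2842 0.5844 0.2311] yaw(tool y) -8.41 tz [-0.    -0.001 -1.   ] F [0.5 0.6 0.5] op 0.004 j [-1.35  0.32  0.22  1.41 -0.07  1.42 -1.28]
[-15.701   7.875   0.787]
```

```bash
python3 -m creep '[{"x":-0.87,"y":0.44,"z":0,"yaw":0,"gripper":1},{"x":-0.87,"y":0.44,"z":0,"yaw":0,"gripper":1},{"x":-0.87,"y":0.44,"z":0,"yaw":0,"gripper":1},{"x":-0.87,"y":0.44,"z":0,"yaw":0,"gripper":1},{"x":-0.87,"y":0.44,"z":0,"yaw":0,"gripper":1},{"x":-0.87,"y":0.44,"z":0,"yaw":0,"gripper":1},{"x":-0.87,"y":0.44,"z":0,"yaw":0,"gripper":1},{"x":-0.87,"y":0.44,"z":0,"yaw":0,"gripper":1}]'; python3 - <<'E'
from h import *
import pickle
stat();C,im=snap('wrist','w1');pickle.dump(C,open('w1.pkl','wb'));print(go([.504,-.083,.2]))
E
```

```text
time: 1.98
position: [0.3825, 0.2863, 0.2315]
tool_rot: [0.757, 0.654, 0.0, -0.0]
wrist_force: [1.0, 0.2, -0.0]
opening: -0.001
t 1.98 p [0.3825 0.2863 0.2315] yaw(tool y) -8.32 tz [ 0.  0. -1.] F [ 1.   0.2 -0. ] op -0.001 j [-1.12 -0.06  0.37  1.82  0.02  1.37 -0.9 ]
[-8.479  4.297  0.812]
```

View pics/w1.png

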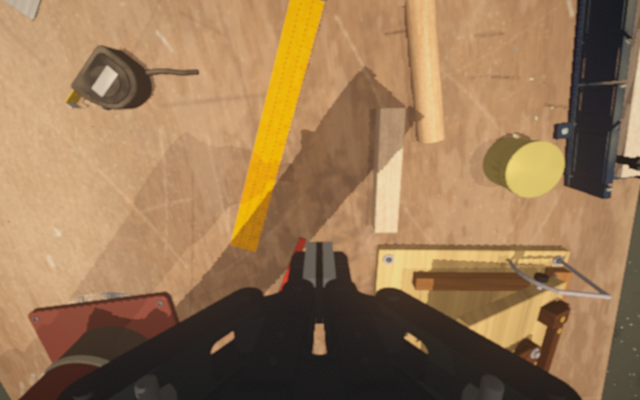

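The wrist view shows the bar with top corners near (378,107), (405,109), (398,232) and (375,232), and the jig's left edge from (376,250) to (568,248).

```bash
python3 - <<'E'
from h import *
import pickle
C=pickle.load(open('w1.pkl','rb'));b=[onz(C,*p,.031) for p in((378,107),(405,109),(398,232),(375,232))]
print(np.array(b).round(4),np.mean(b,0).round(4));print(onz(C,376,250,.018),onz(C,568,248,.018))
E
python3 -m creep '[{"x":-0.87,"y":0.44,"z":0,"yaw":0,"gripper":1},{"x":-0.87,"y":0.44,"z":0,"yaw":0,"gripper":1},{"x":-0.87,"y":0.44,"z":0,"yaw":0,"gripper":1},{"x":-0.87,"y":0.44,"z":0,"yaw":0,"gripper":1},{"x":-0.87,"y":0.44,"z":0,"yaw":0,"gripper":1},{"x":-0.87,"y":0.44,"z":0,"yaw":0,"gripper":1},{"x":-0.87,"y":0.44,"z":0,"yaw":0,"gripper":1},{"x":-0.87,"y":0.44,"z":0,"yaw":0,"gripper":1}]'; python3 - <<'E'
from h import *
stat();print(go([.502,-.083,.14]))
E
```

```text
[[0.4639 0.3484 0.031 ]
 [0.4962 0.3413 0.031 ]
 [0.477  0.1797 0.031 ]
 [0.4457 0.1843 0.031 ]] [0.4707 0.2634 0.031 ]
[0.44631726 0.14955762 0.018     ] [0.7221411  0.11271656 0.018     ]
time: 2.7
position: [0.4804, -0.0098, 0.2318]
tool_rot: [0.757, 0.654, 0.001, 0.0]
wrist_force: [1.0, 0.1, -0.6]
opening: 0.002
t 2.7 p [ 0.4804 -0.0098  0.2318] yaw(tool y) -8.33 tz [ 0.001  0.001 -1.   ] F [ 1.   0.1 -0.6] op 0.002 j [-0.86 -0.09  0.75  1.83  0.06  1.38 -0.27]
[-1.733  0.798  2.294]
```

```bash
python3 -m creep '[{"x":-0.87,"y":0.3,"z":0.2,"yaw":0,"gripper":1},{"x":-0.87,"y":0.3,"z":0.2,"yaw":0,"gripper":1},{"x":0,"y":0.2,"z":0.95,"yaw":0,"gripper":1},{"x":0,"y":0,"z":0.95,"yaw":0,"gripper":1},{"x":0,"y":0,"z":0.1,"yaw":0,"gripper":1},{"x":0,"y":0,"z":0.1,"yaw":0,"gripper":1}]';  python3 - <<'E'
from h import *
stat();print(go([.486,-.08,.052]));snap('side','s1')
E
```

```text
time: 3.2
position: [0.5002, -0.0815, 0.1306]
tool_rot: [0.757, 0.653, -0.002, -0.001]
wrist_force: [1.3, -0.9, 0.8]
opening: -0.004
t 3.2 p [ 0.5002 -0.0815  0.1306] yaw(tool y) -8.44 tz [-0.003 -0.001 -1.   ] F [ 1.3 -0.9  0.8] op -0.004 j [-0.76  0.1   0.9   1.92 -0.08  1.17  0.02]
[-0.011 -0.351  1.966]
```

```bash
python3 -m creep '[{"x":0,"y":-0.1,"z":0.3,"yaw":0,"gripper":1},{"x":0,"y":-0.1,"z":0.3,"yaw":0,"gripper":1},{"x":0,"y":-0.08,"z":0.3,"yaw":0,"gripper":1},{"x":0,"y":-0.05,"z":0.3,"yaw":0,"gripper":1},{"x":0,"y":-0.02,"z":0.3,"yaw":0,"gripper":1},{"x":0,"y":0,"z":0.2,"yaw":0,"gripper":1}]';  python3 - <<'E'
from h import *
stat();print(go([.486,-.08,.052]))
E
```

```text
time: 3.75
position: [0.489, -0.0786, 0.0652]
tool_rot: [0.757, 0.653, 0.001, 0.0]
wrist_force: [-3.2, 0.6, 6.1]
opening: -0.002
t 3.75 p [ 0.489  -0.0786  0.0652] yaw(tool y) -8.39 tz [ 0.002  0.001 -1.   ] F [-3.2  0.6  6.1] op -0.002 j [-0.74  0.16  0.89  2.02 -0.15  1.02  0.07]
[-0.047 -0.069  0.329]
```

```bash
python3 -m creep '[{"x":0,"y":0,"z":0.15,"yaw":0,"gripper":1},{"x":0,"y":0,"z":0.15,"yaw":0,"gripper":1},{"x":0,"y":0,"z":0.1,"yaw":0,"gripper":1},{"x":0,"y":0,"z":0,"yaw":0,"gripper":1},{"x":0,"y":0,"z":0,"yaw":0,"gripper":1}]'
```

```text
time: 4.17
position: [0.4891, -0.0787, 0.0492]
tool_rot: [0.757, 0.653, 0.001, 0.0]
wrist_force: [-0.2, 0.6, 3.1]
opening: 0.001
```

```bash
python3 - <<'E'
from h import *
stat();C,im=snap('side','s2')
a=im[150:270,230:420];cv2.imwrite('pics/s2c.png',cv2.resize(a,None,fx=4,fy=4,interpolation=cv2.INTER_CUBIC)[:,:,::-1])
E
```

```text
t 4.17 p [ 0.4891 -0.0787  0.0492] yaw(tool y) -8.43 tz [ 0.002  0.001 -1.   ] F [-0.2  0.6  3.1] op 0.001 j [-0.72  0.19  0.88  2.04 -0.18  0.99  0.1 ]
```

View pics/s2c.png

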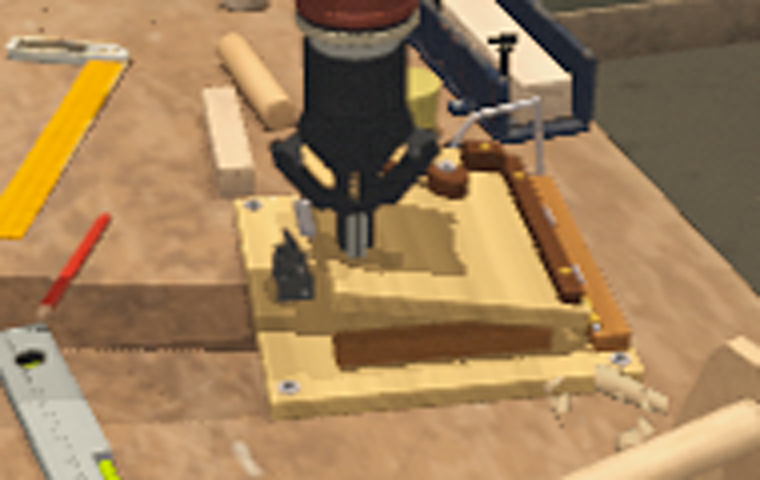

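```bash
python3 - <<'E'
from h import *
C=cal('side');s=manip.sense()
f=lambda p:((proj(C,p)-[230,150])*4).round(0)
print('tcp',f(s['position']))
a=np.radians(-8.3);ex=np.array([np.cos(a),np.sin(a),0]);ey=np.array([-np.sin(a),np.cos(a),0]);c=np.array([.5667,-.021,0])
for t in(0,.05,.1,.15,.2):
    H=c+ex*.11+[0,0,.038];ux=ex*np.cos(t)-np.array([0,0,1])*np.sin(t);uz=ex*np.sin(t)+np.array([0,0,1])*np.cos(t)
    print(t,[f(H+ux*x+ey*y+uz*.018) for x,y in((-.205,-.125),(-.01,-.125),(-.205,.125))],(H-ux*.182-ey*.07+uz*.018).round(4))
for x,y in((-.14,-.15),(-.14,.15),(.14,-.15)):print(f(c+ex*x+ey*y+[0,0,.018]))
E
```

```text
tcp [354. 297.]
0 [array([330., 334.]), array([589., 311.]), array([287., 170.])] [ 0.4853 -0.0799  0.056 ]
0.05 [array([332., 322.]), array([591., 310.]), array([288., 160.])] [ 0.4865 -0.08    0.0651]
0.1 [array([334., 310.]), array([592., 310.]), array([290., 149.])] [ 0.488  -0.0803  0.0741]
0.15 [array([337., 298.]), array([593., 309.]), array([293., 138.])] [ 0.49   -0.0806  0.083 ]
0.2 [array([340., 286.]), array([594., 309.]), array([296., 128.])] [ 0.4925 -0.0809  0.0918]
[273. 402.]
[233. 199.]
[647. 367.]
```

The table isn't level: it still shows about 0.15 rad, and the fingertip appears above the projected TCP. I'll compare s1 with a fresh frame.

```bash
python3 - <<'E'
from h import *
s=stat();C,im=snap('side','s3');b=cv2.imread('pics/s3.png');a=cv2.imread('pics/s1.png')
for i,p in((a,[.5002,-.0815,.1306]),(b,s['position'])):
    u=tuple(int(x) for x in proj(C,p).round());print(u);cv2.circle(i,u,1,(0,0,255),-1)
cv2.imwrite('pics/cmp.png',cv2.resize(np.hstack([a[165:255,270:390],b[165:255,270:390]]),None,fx=3.3,fy=3.3,interpolation=cv2.INTER_CUBIC));stat()
E
```

```text
t 4.22 p [ 0.4891 -0.0787  0.0491] yaw(tool y) -8.44 tz [ 0.002  0.001 -1.   ] F [-1.1  2.5  6.1] op -0.001 j [-0.72  0.19  0.88  2.04 -0.18  0.99  0.1 ]
(322, 201)
(318, 224)
t 4.27 p [ 0.4891 -0.0787  0.0491] yaw(tool y) -8.46 tz [ 0.003  0.001 -1.   ] F [-0.8  2.   7. ] op 0.0 j [-0.72  0.19  0.88  2.04 -0.18  0.99  0.1 ]
```

View pics/cmp.png

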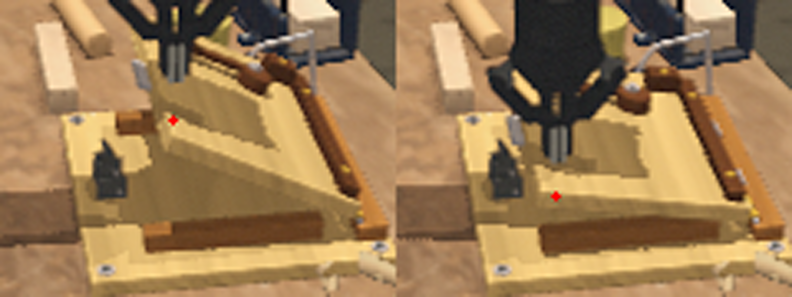

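Both frames show the visible fingertips about 12 px above the projected TCP, so the offset is constant. I'll check it in the wrist frame, where the fingertips are at about (318,243).

```bash
python3 - <<'E'
from h import *
import pickle
C=pickle.load(open('w1.pkl','rb'));p=np.array([.3825,.2863,.2315])
for d in(0,.01,.02,.03,.04):print(d,proj(C,p+[0,0,d]).round(0))
S=cal('side')
tip2=(270+160/3.3-.0,165+160/3.3); tip2=(270+(556-396)/3.3,165+162/3.3)
q=np.array([.4891,-.0787,.0491])
for d in(0,.02,.03,.035,.04):print(d,proj(S,q+[0,0,d]).round(1),'obs',np.round(tip2,1))
tip1=(270+175/3.3,165+82/3.3);q=np.array([.5002,-.0815,.1306])
for d in(0,.02,.03,.035,.04):print(d,proj(S,q+[0,0,d]).round(1),'obs',np.round(tip1,1))
E
```

```text
0 [319. 228.]
0.01 [319. 234.]
0.02 [319. 241.]
0.03 [319. 249.]
0.04 [319. 258.]
0 [318.4 224.2] obs [318.5 214.1]
0.02 [318.5 218.6] obs [318.5 214.1]
0.03 [318.5 215.8] obs [318.5 214.1]
0.035 [318.5 214.3] obs [318.5 214.1]
0.04 [318.5 212.9] obs [318.5 214.1]
0 [322.4 200.8] obs [323.  189.8]
0.02 [322.5 194.8] obs [323.  189.8]
0.03 [322.5 191.8] obs [323.  189.8]
0.035 [322.5 190.3] obs [323.  189.8]
0.04 [322.5 188.8] obs [323.  189.8]
```

The fingertips physically sit about 32 mm behind the reported TCP, and both cameras and the contact height agree. Level should then read z≈0.024, so I'll keep pressing.

```bash
python3 -m creep '[{"x":0,"y":-0.05,"z":0.15,"yaw":0,"gripper":1},{"x":0,"y":-0.05,"z":0.15,"yaw":0,"gripper":1},{"x":0,"y":0,"z":0.15,"yaw":0,"gripper":1},{"x":0,"y":0,"z":0.1,"yaw":0,"gripper":1},{"x":0,"y":0,"z":0,"yaw":0,"gripper":1},{"x":0,"y":0,"z":0,"yaw":0,"gripper":1}]'
python3 -m creep '[{"x":0,"y":0,"z":0.1,"yaw":0,"gripper":1},{"x":0,"y":0,"z":0.05,"yaw":0,"gripper":1},{"x":0,"y":0,"z":0,"yaw":0,"gripper":1}]'
```

```text
time: 4.77
position: [0.4846, -0.0781, 0.0265]
tool_rot: [0.757, 0.653, 0.001, 0.0]
wrist_force: [-1.3, 2.1, 6.0]
opening: -0.0
time: 5.02
position: [0.4841, -0.0781, 0.0204]
tool_rot: [0.757, 0.653, 0.001, -0.0]
wrist_force: [-2.4, 2.4, 6.1]
opening: 0.004
```

```bash
python3 -m creep '[{"x":0,"y":0,"z":0.1,"yaw":0,"gripper":1},{"x":0,"y":0,"z":0,"yaw":0,"gripper":1},{"x":0,"y":0,"z":0,"yaw":0,"gripper":1}]'
python3 -m creep '[{"x":0,"y":0,"z":0.1,"yaw":0,"gripper":1},{"x":0,"y":0,"z":0,"yaw":0,"gripper":1},{"x":0,"y":0,"z":0,"yaw":0,"gripper":1}]'
```

```text
time: 5.27
position: [0.4841, -0.0781, 0.0164]
tool_rot: [0.757, 0.653, 0.001, -0.0]
wrist_force: [-3.5, 2.3, 5.4]
opening: 0.003
time: 5.52
position: [0.4845, -0.0781, 0.0156]
tool_rot: [0.758, 0.653, 0.001, -0.002]
wrist_force: [-25.6, 5.0, 65.6]
opening: 0.005
```

That's the hard stop: 65 N at reported z≈0.016, so the tip offset is about 40 mm. I'll lift straight up and check.

```bash
python3 -m creep '[{"x":0,"y":0,"z":-0.2,"yaw":0,"gripper":1},{"x":0,"y":0,"z":-0.8,"yaw":0,"gripper":1},{"x":0,"y":0,"z":-1,"yaw":0,"gripper":1},{"x":0,"y":0,"z":-1,"yaw":0,"gripper":-1},{"x":0,"y":0,"z":-1,"yaw":0,"gripper":-1},{"x":0.5,"y":0,"z":-1,"yaw":0,"gripper":-1},{"x":1,"y":0,"z":0,"yaw":0,"gripper":-1},{"x":1,"y":0,"z":0,"yaw":0,"gripper":-1}]'
python3 - <<'E'
from h import *
import pickle
stat();C,im=snap('wrist','w2');pickle.dump(C,open('w2.pkl','wb'));snap('side','s4');snap('top','t4')
b=cv2.imread('pics/s4.png')[155:265,280:400];b=cv2.resize(b,None,fx=3,fy=3,interpolation=cv2.INTER_CUBIC)
a=cv2.imread('pics/w2.png')
c=np.zeros((400,640,3),np.uint8);c[:]=a
o=np.zeros((600,800,3),np.uint8);o[:400,:640]=a
t=cv2.imread('pics/t4.png')[140:260,240:380];t=cv2.resize(t,None,fx=1.66,fy=1.66);o[400:400+t.shape[0],:t.shape[1]]=t
b=cv2.resize(b,(216,198));o[400:598,300:516]=b
cv2.imwrite('pics/v4.png',o)
E
```

```text
time: 6.18
position: [0.5004, 0.0192, 0.2127]
tool_rot: [0.759, 0.651, 0.004, 0.001]
wrist_force: [1.1, 1.5, -0.4]
opening: 0.713
t 6.18 p [0.5004 0.0192 0.2127] yaw(tool y) -8.7 tz [ 0.007  0.004 -1.   ] F [ 1.1  1.5 -0.4] op 0.713 j [-0.92 -0.03  0.79  1.83  0.02  1.33 -0.28]
```

View pics/v4.png

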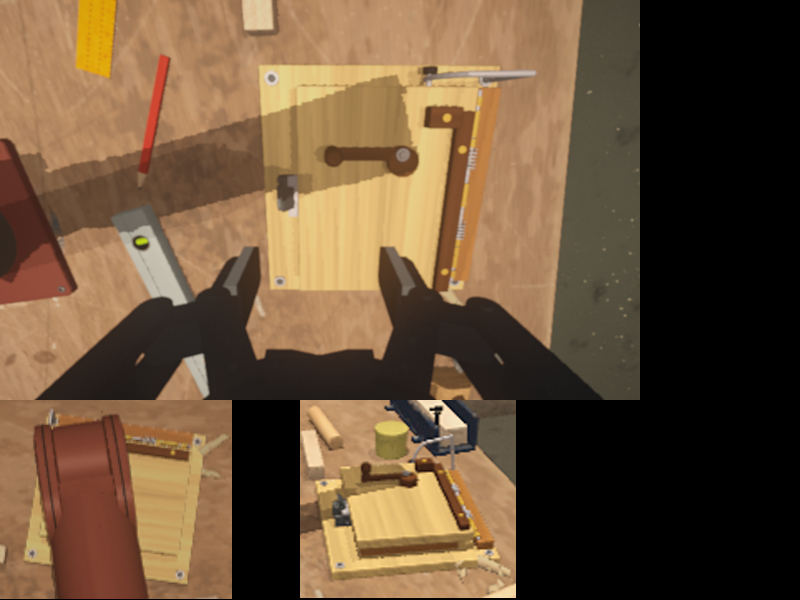

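The table is level and caught: w2 shows the hook over the near edge at (288,190). The knob is at (333,156), the pivot at (403,156), the fence's near edge runs from (457,130) to (434,290), and the stop block spans (427,107) to (463,127). Next I'll measure the seat.

```bash
python3 - <<'E'
from h import *
import pickle
C=pickle.load(open('w2.pkl','rb'));im=cv2.imread('pics/w2.png');g=im.astype(int)
dark=(g[:,:,2]<125)&(g[:,:,2]>g[:,:,0]+20)
E=[]
for r in range(140,285,12):
    c=np.where(dark[r,425:490])[0];E.append((425+c[0],r,c.size)) if len(c) else 0
print(E)
S=[(c,np.where(dark[95:140,c])[0]+95) for c in range(428,455,4)]
print([(c,q.min(),q.max()) for c,q in S if len(q)])
P=np.array([onz(C,u-.5,v,.068) for u,v,_ in E]);print(P.round(4)[[0,-1]])
k=np.polyfit(P[:,1],P[:,0],1);print('fence yaw',np.degrees(-np.arctan(k[0])))
stop=np.array([onz(C,c,q.max()+.5,.076) for c,q in S if len(q)]);print('stop',stop.mean(0))
a=-np.arctan(k[0]);ex=np.array([np.cos(a),np.sin(a)]);ey=np.array([-np.sin(a),np.cos(a)])
fx=(P[:,:2]@ex).mean();sy=(stop[:,:2]@ey).mean()
seat=ex*(fx-.0155)+ey*(sy-.0825);print('seat',seat,'pivot pred',seat-ex*.041+ey*.055,'pivot seen',onz(C,403,156,.072),'knob pred',seat-ex*.116+ey*.055,'knob',onz(C,333,156,.098))
c0=np.array([.5667,-.021]);a0=np.radians(-8.4);print('model seat',c0+np.array([np.cos(a0),np.sin(a0)])*(.11-.0435))
E
```

```text
[(np.int64(452), 140, 11), (np.int64(450), 152, 8), (np.int64(449), 164, 8), (np.int64(447), 176, 9), (np.int64(446), 188, 9), (np.int64(444), 200, 6), (np.int64(442), 212, 10), (np.int64(441), 224, 8), (np.int64(439), 236, 9), (np.int64(437), 248, 10), (np.int64(436), 260, 12), (np.int64(434), 272, 6), (np.int64(425), 284, 16)]
[(428, np.int64(107), np.int64(126)), (432, np.int64(107), np.int64(126)), (436, np.int64(115), np.int64(126)), (440, np.int64(107), np.int64(126)), (444, np.int64(107), np.int64(126)), (448, np.int64(108), np.int64(126)), (452, np.int64(107), np.int64(139))]
[[ 0.6481  0.0377  0.068 ]
 [ 0.6109 -0.1365  0.068 ]]
fence yaw -10.273836682280933
stop [0.6332006  0.05293586 0.076     ]
seat [ 0.62143334 -0.02877553] pivot pred [0.59090012 0.0326551 ] pivot seen [0.5942937  0.02919066 0.072     ] knob pred [0.51710262 0.04603157] knob [0.51907031 0.04506985 0.098     ]
model seat [ 0.63248661 -0.03071452]
```

```bash
python3 - <<'E'
from h import *
import pickle
C=pickle.load(open('w2.pkl','rb'));print('cam',(-C[1].T@C[2]).round(3))
r=np.arange(140,273,12);u=np.array([452,450,449,447,446,444,442,441,439,437,436,434])-.5
for z in(.056,.068):
    P=np.array([onz(C,a,b,z) for a,b in zip(u,r)]);k=np.polyfit(P[:,1],P[:,0],1);a=-np.arctan(k[0])
    stop=np.array([onz(C,c,126.5,.076) for c in range(428,450,4)]);
    s2=np.array([onz(C,*p,.018) for p in((261,66),(268,289))])
    ex=np.array([np.cos(a),np.sin(a)]);ey=np.array([-np.sin(a),np.cos(a)])
    seat=ex*((P[:,:2]@ex).mean()-.0155)+ey*((stop[:,:2]@ey).mean()-.0825)
    print(z,'yaw',np.degrees(a),'base near yaw',np.degrees(np.arctan2(-(s2[0]-s2[1])[0],(s2[0]-s2[1])[1])),np.linalg.norm(s2[0]-s2[1]),'seat',seat,'pivot',seat-ex*.041+ey*.055,'knob',seat-ex*.116+ey*.055)
print('pivot',onz(C,403,156,.072),'knob',onz(C,333,156,.098))
E
```

```text
cam [0.511 0.096 0.396]
0.056 yaw -9.032201012452118 base near yaw -10.012980108317006 0.29686281408641696 seat [ 0.62735162 -0.02776346] pivot [0.59549443 0.03299113] knob [0.52142441 0.04476534]
0.068 yaw -9.03220101245206 base near yaw -10.012980108317006 0.29686281408641696 seat [ 0.62213392 -0.02693405] pivot [0.59027674 0.03382054] knob [0.51620672 0.04559475]
pivot [0.5942937  0.02919066 0.072     ] knob [0.51907031 0.04506985 0.098     ]
```

Seat ≈ (0.628,-0.028) with yaw ≈ -8.8°, and it agrees with the pivot and knob as seen. Next I go over the bar with shut fingers and touch its top (true z 0.031), to settle the tip-height offset.

```bash
python3 -m creep '[{"x":1,"y":0,"z":0,"yaw":0,"gripper":1},{"x":1,"y":0,"z":0,"yaw":0,"gripper":1},{"x":1,"y":0,"z":0,"yaw":0,"gripper":1},{"x":1,"y":-0.2,"z":0.4,"yaw":0,"gripper":1},{"x":1,"y":-0.2,"z":0.4,"yaw":0,"gripper":1},{"x":0,"y":0,"z":0.7,"yaw":0,"gripper":1},{"x":0,"y":0,"z":0.7,"yaw":0,"gripper":1},{"x":0,"y":0,"z":0,"yaw":0,"gripper":1}]'; python3 -c "
from h import *
s=stat();print(go([.471,.2635,.005],s))"
```

```text
time: 7.0
position: [0.5097, 0.2132, 0.118]
tool_rot: [0.758, 0.653, -0.004, 0.0]
wrist_force: [-1.6, -0.6, 0.6]
opening: 0.004
t 7.0 p [0.5097 0.2132 0.118 ] yaw(tool y) -8.49 tz [-0.005 -0.005 -1.   ] F [-1.6 -0.6  0.6] op 0.004 j [-1.05  0.22  0.66  1.82 -0.14  1.16 -0.5 ]
[ 1.116 -1.13   2.823]
```

```bash
python3 -m creep '[{"x":0.56,"y":-0.56,"z":0.5,"yaw":0,"gripper":1},{"x":0.56,"y":-0.56,"z":0.5,"yaw":0,"gripper":1},{"x":0,"y":0,"z":0.9,"yaw":0,"gripper":1},{"x":0,"y":0,"z":0.6,"yaw":0,"gripper":1},{"x":0,"y":0,"z":0,"yaw":0,"gripper":1},{"x":0,"y":0,"z":0,"yaw":0,"gripper":1}]'; python3 -m creep '[{"x":0,"y":0,"z":0.1,"yaw":0,"gripper":1},{"x":0,"y":0,"z":0,"yaw":0,"gripper":1}]';python3 -m creep '[{"x":0,"y":0,"z":0.1,"yaw":0,"gripper":1},{"x":0,"y":0,"z":0,"yaw":0,"gripper":1}]'; python3 -c "
from h import *
s=stat();print(go([.471,.2635,.005],s))"
```

```text
time: 7.5
position: [0.4753, 0.2647, 0.0234]
tool_rot: [0.758, 0.652, -0.0, 0.0]
wrist_force: [0.2, -0.8, 0.6]
opening: -0.001
time: 7.67
position: [0.4763, 0.2659, 0.0201]
tool_rot: [0.758, 0.652, 0.001, 0.0]
wrist_force: [-0.5, 0.5, 0.1]
opening: -0.001
time: 7.83
position: [0.4752, 0.2659, 0.0148]
tool_rot: [0.758, 0.652, 0.001, -0.0]
wrist_force: [-0.1, -0.2, -0.4]
opening: -0.0
t 7.83 p [0.4752 0.2659 0.0148] yaw(tool y) -8.56 tz [ 0.001  0.001 -1.   ] F [-0.1 -0.2 -0.4] op -0.0 j [-1.1   0.32  0.59  1.94 -0.22  0.94 -0.55]
[-0.075 -0.095  0.246]
```

```bash
python3 -m creep '[{"x":-0.07,"y":-0.09,"z":0.2,"yaw":0,"gripper":1},{"x":0,"y":0,"z":0,"yaw":0,"gripper":1}]'; python3 -m creep '[{"x":0,"y":0,"z":0.1,"yaw":0,"gripper":1},{"x":0,"y":0,"z":0,"yaw":0,"gripper":1}]';python3 -m creep '[{"x":0,"y":0,"z":0.1,"yaw":0,"gripper":1},{"x":0,"y":0,"z":0,"yaw":0,"gripper":1}]'
```

```text
time: 8.0
position: [0.4695, 0.2627, 0.0052]
tool_rot: [0.758, 0.652, -0.001, -0.0]
wrist_force: [-0.1, 0.0, -0.9]
opening: -0.002
time: 8.17
position: [0.4703, 0.2633, 0.0016]
tool_rot: [0.758, 0.653, -0.0, -0.0]
wrist_force: [0.1, 0.3, 0.4]
opening: -0.002
time: 8.33
position: [0.4705, 0.2634, -0.0023]
tool_rot: [0.758, 0.652, -0.0, 0.0]
wrist_force: [-0.5, -0.5, -0.3]
opening: 0.0
```

```bash
python3 -m creep '[{"x":0,"y":0,"z":0.05,"yaw":0,"gripper":1},{"x":0,"y":0,"z":0,"yaw":0,"gripper":1}]'
```

```text
time: 8.5
position: [0.4706, 0.2635, -0.004]
tool_rot: [0.758, 0.652, -0.0, 0.0]
wrist_force: [-0.2, -1.1, -0.0]
opening: 0.0
```

```bash
for i in 1 2; do :; done; python3 -m creep '[{"x":0,"y":0,"z":0.06,"yaw":0,"gripper":1},{"x":0,"y":0,"z":0,"yaw":0,"gripper":1}]'; python3 -m creep '[{"x":0,"y":0,"z":0.06,"yaw":0,"gripper":1},{"x":0,"y":0,"z":0,"yaw":0,"gripper":1}]'
```

```text
time: 8.67
position: [0.4706, 0.2634, -0.0065]
tool_rot: [0.758, 0.652, -0.0, 0.0]
wrist_force: [-0.5, -0.0, -0.4]
opening: 0.001
time: 8.83
position: [0.4708, 0.2635, -0.0087]
tool_rot: [0.758, 0.652, 0.0, 0.0]
wrist_force: [0.2, 0.6, -0.9]
opening: -0.002
```

```bash
python3 -m creep '[{"x":0,"y":0,"z":0.06,"yaw":0,"gripper":1},{"x":0,"y":0,"z":0,"yaw":0,"gripper":1}]'; python3 - <<'E'
from h import *
s=stat();C,im=snap('side','s5');W,iw=snap('wrist','w5')
u=proj(C,s['position']).round().astype(int);print(u,proj(C,s['position']+[0,0,.04]).round(1),proj(W,s['position']+[0,0,.04]).round(1))
a=cv2.imread('pics/s5.png')[u[1]-75:u[1]+25,u[0]-50:u[0]+50];o=np.zeros((400,800,3),np.uint8);o[:,:400]=cv2.resize(a,(400,400),interpolation=cv2.INTER_CUBIC)
o[:,400:]=cv2.imread('pics/w5.png')[:,120:520];cv2.imwrite('pics/v5.png',o)
E
```

```text
time: 9.0
position: [0.471, 0.2637, -0.0089]
tool_rot: [0.758, 0.652, 0.0, -0.001]
wrist_force: [-9.8, -6.0, 31.0]
opening: -0.006
t 9.0 p [ 0.471   0.2637 -0.0089] yaw(tool y) -8.57 tz [-0.001  0.001 -1.   ] F [-9.8 -6.  31. ] op -0.006 j [-1.09  0.35  0.58  1.97 -0.24  0.89 -0.53]
[287 191] [286.2 181. ] [318.6 257.9]
```

View pics/v5.png

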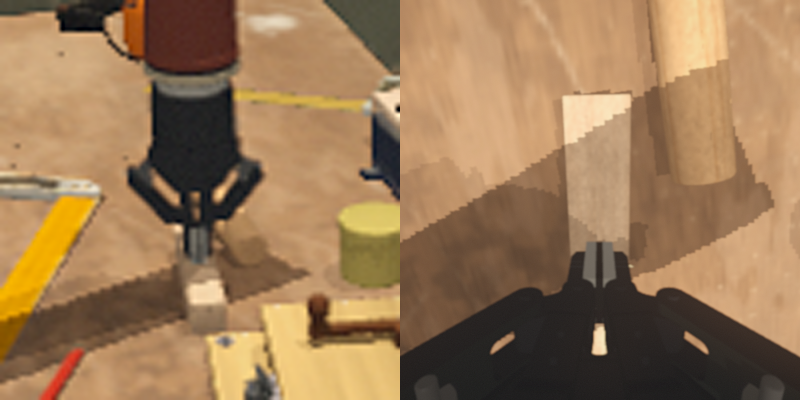

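Contact came at reported z=-0.0087, so true tip z = reported + 0.0397. It matches the table stop. The view shows the fingers centred on the bar and aligned with it. Now I lift, open, lower to reported -0.026 and grip.

```bash
python3 -m creep '[{"x":0,"y":0,"z":-1,"yaw":0,"gripper":1},{"x":0,"y":0,"z":0,"yaw":0,"gripper":-0.4},{"x":0,"y":0,"z":0,"yaw":0,"gripper":-0.4},{"x":0,"y":0,"z":0,"yaw":0,"gripper":-0.4},{"x":0,"y":0,"z":0,"yaw":0,"gripper":-0.4},{"x":0,"y":0,"z":0.7,"yaw":0,"gripper":-0.4},{"x":0,"y":0,"z":0.73,"yaw":0,"gripper":-0.4},{"x":0,"y":0,"z":0,"yaw":0,"gripper":-0.4}]'; python3 -c "
from h import *
s=stat();print(go([.471,.2635,-.026],s))"
```

```text
time: 9.77
position: [0.467, 0.2612, -0.0332]
tool_rot: [0.758, 0.653, -0.004, 0.0]
wrist_force: [-1.8, -1.0, -0.5]
opening: 0.701
t 9.77 p [ 0.467   0.2612 -0.0332] yaw(tool y) -8.53 tz [-0.006 -0.006 -1.   ] F [-1.8 -1.  -0.5] op 0.701 j [-1.08  0.39  0.57  1.98 -0.27  0.85 -0.51]
[ 0.07   0.09  -0.182]
```

```bash
python3 -m creep '[{"x":0,"y":0,"z":0,"yaw":0,"gripper":-0.4},{"x":0,"y":0,"z":0,"yaw":0,"gripper":-0.4}]'; python3 -c "
from h import *
s=stat();print(go([.471,.2635,-.026],s))"
```

```text
time: 9.93
position: [0.471, 0.2632, -0.0276]
tool_rot: [0.758, 0.652, -0.0, 0.0]
wrist_force: [0.5, 0.7, -0.3]
opening: 0.701
t 9.93 p [ 0.471   0.2632 -0.0276] yaw(tool y) -8.57 tz [-0.    -0.001 -1.   ] F [ 0.5  0.7 -0.3] op 0.701 j [-1.08  0.38  0.57  1.98 -0.27  0.86 -0.51]
[ 0.006 -0.002 -0.039]
```

```bash
python3 -m creep '[{"x":0,"y":0,"z":-0.04,"yaw":0,"gripper":1},{"x":0,"y":0,"z":0,"yaw":0,"gripper":1},{"x":0,"y":0,"z":0,"yaw":0,"gripper":1},{"x":0,"y":0,"z":0,"yaw":0,"gripper":1},{"x":0,"y":0,"z":0,"yaw":0,"gripper":1},{"x":0,"y":0,"z":0,"yaw":0,"gripper":1}]'; python3 -m creep '[{"x":0,"y":0,"z":-0.4,"yaw":0,"gripper":1},{"x":0,"y":0,"z":-1,"yaw":0,"gripper":1},{"x":0,"y":0,"z":-1,"yaw":0,"gripper":1},{"x":0,"y":0,"z":-1,"yaw":0,"gripper":1},{"x":0,"y":0,"z":-0.6,"yaw":0,"gripper":1},{"x":0,"y":0,"z":0,"yaw":0,"gripper":1},{"x":0,"y":0,"z":0,"yaw":0,"gripper":1}]'; python3 -c "
from h import *
s=stat();print(go([.628,-.028,.12],s))"
```

```text
time: 10.43
position: [0.4718, 0.2643, -0.0248]
tool_rot: [0.758, 0.652, 0.001, -0.0]
wrist_force: [-1.8, -1.6, 9.3]
opening: 0.351
time: 11.02
position: [0.4716, 0.2643, 0.1354]
tool_rot: [0.758, 0.653, 0.002, -0.0]
wrist_force: [-1.3, 1.4, -2.1]
opening: 0.348
t 11.02 p [0.4716 0.2643 0.1354] yaw(tool y) -8.53 tz [ 0.002  0.003 -1.   ] F [-1.3  1.4 -2.1] op 0.348 j [-1.16  0.16  0.64  1.84 -0.1   1.18 -0.64]
[-6.648  4.951  0.37 ]
```

The bar is held: opening 0.35 is about 30 mm. I'll move over the seat.

```bash
python3 -m creep '[{"x":-0.74,"y":0.54,"z":0,"yaw":0,"gripper":1},{"x":-0.74,"y":0.54,"z":0,"yaw":0,"gripper":1},{"x":-0.74,"y":0.54,"z":0,"yaw":0,"gripper":1},{"x":-0.74,"y":0.54,"z":0,"yaw":0,"gripper":1},{"x":-0.74,"y":0.54,"z":0,"yaw":0,"gripper":1},{"x":-0.74,"y":0.54,"z":0,"yaw":0,"gripper":1},{"x":-0.74,"y":0.54,"z":0,"yaw":0,"gripper":1},{"x":-0.74,"y":0.54,"z":0,"yaw":0,"gripper":1}]';python3 -m creep '[{"x":-0.74,"y":0.5,"z":0.4,"yaw":0.05,"gripper":1},{"x":-0.1,"y":0,"z":0.5,"yaw":0,"gripper":1},{"x":0,"y":0,"z":0.5,"yaw":0,"gripper":1},{"x":0,"y":0,"z":0,"yaw":0,"gripper":1},{"x":0,"y":0,"z":0,"yaw":0,"gripper":1}]'; python3 - <<'E'
from h import *
import pickle
s=stat();print(go([.626,-.034,.06],s))
W,iw=snap('wrist','w6');pickle.dump((W,s['position'],s['tool_rot']),open('w6.pkl','wb'))
E
```

```text
time: 11.68
position: [0.606, 0.0021, 0.1319]
tool_rot: [0.758, 0.653, -0.001, -0.001]
wrist_force: [-0.4, 0.5, -0.5]
opening: 0.348
time: 12.1
position: [0.6196, -0.0325, 0.0757]
tool_rot: [0.76, 0.65, -0.002, -0.001]
wrist_force: [-0.3, 0.2, 0.0]
opening: 0.348
t 12.1 p [ 0.6196 -0.0325  0.0757] yaw(tool y) -8.86 tz [-0.004 -0.001 -1.   ] F [-0.3  0.2  0. ] op 0.348 j [-0.61  0.44  0.76  1.7  -0.33  1.13  0.09]
[-0.013  0.166  0.392]
```

View pics/w6.png

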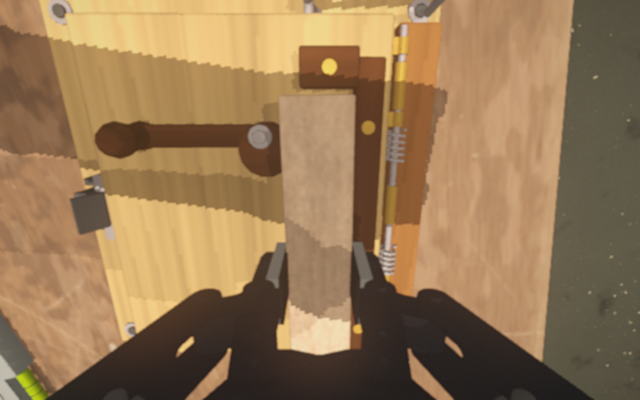

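w6 shows the bar end edge at row 96 (columns 280–355), the stop from (300,47) to (358,88), the fence's far edge at about (385,60), and the pivot at (260,136).

```bash
python3 - <<'E'
from h import *
import pickle
W,p,q=pickle.load(open('w6.pkl','rb'));im=cv2.imread('pics/w6.png').astype(int)
print('col328 rows 78-100',[(r,im[r,328,2]) for r in range(80,101,1)])
print('row75',[(c,im[75,c,2]) for c in range(376,396)]);print('row200',[(c,im[200,c,2]) for c in range(368,392)])
zt=p[2]+.0248+.031
for a in(-8.86,):
    a=np.radians(a);ex=np.array([np.cos(a),np.sin(a),0]);ey=np.array([-np.sin(a),np.cos(a),0])
    for n,u,v,z in(('barL',280,96,zt),('barR',355,96,zt),('barR2',351,230,zt),('barL2',288,230,zt),('stop76',329,88,.076),('stop56',329,88,.056),('fenceR1',385.5,75,.068),('fenceR2',376,200,.068),('pivot',260,136,.072)):
        P=onz(W,u,v,z);print(n,P.round(4),'jigframe rel tcp',((P-p)@ex*1e3).round(1),((P-p)@ey*1e3).round(1))
E
```

```text
col328 rows 78-100 [(80, np.int64(101)), (81, np.int64(101)), (82, np.int64(101)), (83, np.int64(100)), (84, np.int64(99)), (85, np.int64(96)), (86, np.int64(92)), (87, np.int64(87)), (88, np.int64(100)), (89, np.int64(143)), (90, np.int64(174)), (91, np.int64(184)), (92, np.int64(185)), (93, np.int64(179)), (94, np.int64(173)), (95, np.int64(176)), (96, np.int64(185)), (97, np.int64(188)), (98, np.int64(189)), (99, np.int64(190)), (100, np.int64(190))]
row75 [(376, np.int64(139)), (377, np.int64(138)), (378, np.int64(138)), (379, np.int64(137)), (380, np.int64(137)), (381, np.int64(136)), (382, np.int64(135)), (383, np.int64(131)), (384, np.int64(150)), (385, np.int64(196)), (386, np.int64(228)), (387, np.int64(240)), (388, np.int64(239)), (389, np.int64(228)), (390, np.int64(204)), (391, np.int64(166)), (392, np.int64(126)), (393, np.int64(113)), (394, np.int64(134)), (395, np.int64(163))]
row200 [(368, np.int64(89)), (369, np.int64(90)), (370, np.int64(89)), (371, np.int64(90)), (372, np.int64(90)), (373, np.int64(91)), (374, np.int64(92)), (375, np.int64(90)), (376, np.int64(98)), (377, np.int64(128)), (378, np.int64(158)), (379, np.int64(173)), (380, np.int64(176)), (381, np.int64(170)), (382, np.int64(151)), (383, np.int64(122)), (384, np.int64(104)), (385, np.int64(107)), (386, np.int64(122)), (387, np.int64(135)), (388, np.int64(144)), (389, np.int64(152)), (390, np.int64(156)), (391, np.int64(160))]
barL [0.6171 0.0498 0.1315] jigframe rel tcp -15.1 80.9
barR [0.6465 0.0452 0.1315] jigframe rel tcp 14.7 80.9
barR2 [ 0.6379 -0.012   0.1315] jigframe rel tcp 15.0 23.1
barL2 [ 0.6096 -0.0076  0.1315] jigframe rel tcp -13.7 23.0
stop76 [0.6386 0.0518 0.076 ] jigframe rel tcp 5.8 86.2
stop56 [0.6392 0.0525 0.056 ] jigframe rel tcp 6.3 87.0
fenceR1 [0.6725 0.0541 0.068 ] jigframe rel tcp 38.9 93.7
fenceR2 [ 0.6595 -0.0216  0.068 ] jigframe rel tcp 37.8 16.9
pivot [0.5933 0.0313 0.072 ] jigframe rel tcp -35.7 58.9
```

Everything agrees: the bar needs about 5.3 mm towards the fence and 5.5 mm towards the stop. I'll take 3 mm of each, then lower.

```bash
python3 -m creep '[{"x":0,"y":0,"z":0.2,"yaw":0,"gripper":1},{"x":0,"y":0,"z":0,"yaw":0,"gripper":1},{"x":0,"y":0,"z":0,"yaw":0,"gripper":1}]'; python3 -c "
from h import *
s=stat();print(go([.6230,-.0300,.034],s))"
```

```text
time: 12.4
position: [0.6213, -0.0319, 0.0698]
tool_rot: [0.759, 0.651, 0.0, 0.0]
wrist_force: [0.5, -1.1, -0.2]
opening: 0.347
t 12.4 p [ 0.6213 -0.0319  0.0698] yaw(tool y) -8.79 tz [ 0.  0. -1.] F [ 0.5 -1.1 -0.2] op 0.347 j [-0.61  0.45  0.76  1.71 -0.34  1.12  0.1 ]
[0.054 0.035 0.894]
```

```bash
python3 -m creep '[{"x":0.05,"y":0.03,"z":0.3,"yaw":0,"gripper":1},{"x":0,"y":0,"z":0.3,"yaw":0,"gripper":1},{"x":0,"y":0,"z":0.2,"yaw":0,"gripper":1},{"x":0,"y":0,"z":0.1,"yaw":0,"gripper":1},{"x":0,"y":0,"z":0,"yaw":0,"gripper":1},{"x":0,"y":0,"z":0,"yaw":0,"gripper":1}]'; python3 -m creep '[{"x":0,"y":0,"z":0.04,"yaw":0,"gripper":1},{"x":0,"y":0,"z":0,"yaw":0,"gripper":1}]'
```

```text
time: 12.9
position: [0.6224, -0.031, 0.0329]
tool_rot: [0.76, 0.65, -0.0, -0.0]
wrist_force: [-0.3, 0.3, -1.2]
opening: 0.344
time: 13.07
position: [0.6228, -0.0309, 0.0318]
tool_rot: [0.76, 0.65, 0.0, 0.0]
wrist_force: [-0.2, 0.0, -0.2]
opening: 0.346
```

```bash
python3 -m creep '[{"x":0.04,"y":0,"z":0.02,"yaw":0,"gripper":1},{"x":0,"y":0,"z":0,"yaw":0,"gripper":1}]'; python3 -m creep '[{"x":0.04,"y":0,"z":0,"yaw":0,"gripper":1},{"x":0,"y":0,"z":0,"yaw":0,"gripper":1}]'
```

```text
time: 13.23
position: [0.6231, -0.0306, 0.0317]
tool_rot: [0.76, 0.65, -0.0, 0.001]
wrist_force: [-1.1, -3.8, 5.0]
opening: 0.347
time: 13.4
position: [0.6237, -0.0284, 0.0317]
tool_rot: [0.76, 0.65, 0.0, 0.001]
wrist_force: [-1.1, -3.5, 4.9]
opening: 0.344
```

```bash
python3 -m creep '[{"x":0.03,"y":0,"z":0,"yaw":0,"gripper":1},{"x":0,"y":0,"z":0,"yaw":0,"gripper":1}]'
```

```text
time: 13.57
position: [0.6237, -0.0283, 0.0317]
tool_rot: [0.76, 0.65, -0.0, 0.001]
wrist_force: [-1.2, -6.3, 4.8]
opening: 0.345
```

```bash
python3 -m creep '[{"x":0.06,"y":0,"z":0,"yaw":0,"gripper":1},{"x":0,"y":0,"z":0,"yaw":0,"gripper":1}]';python3 -m creep '[{"x":0,"y":0.04,"z":0,"yaw":0,"gripper":1},{"x":0,"y":0,"z":0,"yaw":0,"gripper":1}]';python3 -m creep '[{"x":0,"y":0.04,"z":0,"yaw":0,"gripper":1},{"x":0,"y":0,"z":0,"yaw":0,"gripper":1}]'
```

```text
time: 13.73
position: [0.6236, -0.0283, 0.0317]
tool_rot: [0.76, 0.649, -0.001, 0.002]
wrist_force: [-2.8, -11.7, 5.4]
opening: 0.346
time: 13.9
position: [0.6236, -0.0282, 0.0316]
tool_rot: [0.76, 0.649, -0.002, 0.0]
wrist_force: [-10.3, -10.0, 13.3]
opening: 0.346
time: 14.07
position: [0.6238, -0.0282, 0.0316]
tool_rot: [0.76, 0.649, -0.003, -0.001]
wrist_force: [-16.3, -9.2, 17.8]
opening: 0.351
```

The bar is firm against the stop and the fence. I'll relax the push, open and lift.

```bash
python3 -m creep '[{"x":-0.08,"y":-0.06,"z":0,"yaw":0,"gripper":1},{"x":0,"y":0,"z":0,"yaw":0,"gripper":0.1},{"x":0,"y":0,"z":0,"yaw":0,"gripper":0.1},{"x":0,"y":0,"z":-0.1,"yaw":0,"gripper":0},{"x":0,"y":0,"z":-0.4,"yaw":0,"gripper":0},{"x":0,"y":0,"z":-1,"yaw":0,"gripper":-0.2},{"x":0,"y":0,"z":-1,"yaw":0,"gripper":-0.2},{"x":0,"y":0,"z":-0.5,"yaw":0,"gripper":-0.2}]';python3 -m creep '[{"x":1,"y":-0.2,"z":0,"yaw":0,"gripper":-0.2},{"x":0.2,"y":-0.8,"z":0,"yaw":0,"gripper":-0.2},{"x":0,"y":-0.8,"z":0,"yaw":0,"gripper":-0.2},{"x":0,"y":0,"z":0,"yaw":0,"gripper":-0.2}]'; python3 - <<'E'
from h import *
import pickle
s=stat()
W,iw=snap('wrist','w7');pickle.dump((W,s['position'],s['tool_rot']),open('w7.pkl','wb'))
E
```

```text
time: 14.73
position: [0.6257, -0.0274, 0.1557]
tool_rot: [0.76, 0.65, 0.002, 0.001]
wrist_force: [2.1, 0.1, 0.1]
opening: 0.603
time: 15.07
position: [0.5555, 0.0333, 0.1503]
tool_rot: [0.759, 0.652, -0.001, -0.002]
wrist_force: [1.0, 0.3, 0.0]
opening: 0.601
t 15.07 p [0.5555 0.0333 0.1503] yaw(tool y) -8.69 tz [-0.004  0.002 -1.   ] F [1.  0.3 0. ] op 0.601 j [-0.84  0.21  0.8   1.78 -0.16  1.22 -0.14]
```

View pics/w7.png

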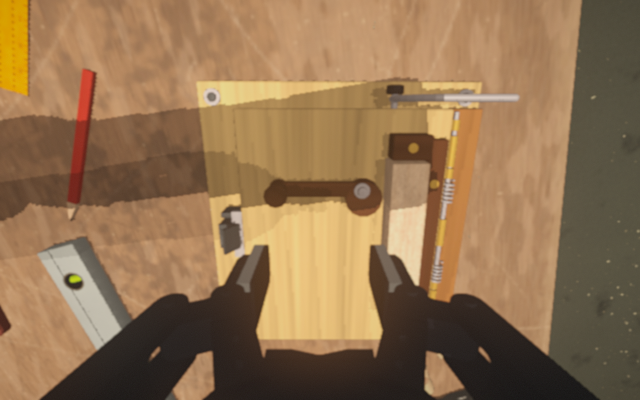

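w7 shows the bar end at the stop (row 158) and its side along the fence, released. The knob is at (277,193) and the pivot at (362,190). I'll check the numbers and plan the lever swing.

```bash
python3 - <<'E'
from h import *
import pickle
W,p,q=pickle.load(open('w7.pkl','rb'));im=cv2.imread('pics/w7.png').astype(int)
a=np.radians(-9.);ex=np.array([np.cos(a),np.sin(a),0]);ey=np.array([-np.sin(a),np.cos(a),0])
pv=onz(W,362,190,.072);kn=onz(W,277,193,.098);print('pivot',pv,'knob',kn,np.linalg.norm((pv-kn)[:2]))
for r in(170,200,225):print(r,[(c,*im[r,c]) for c in range(384,394,2)],[(c,*im[r,c]) for c in range(418,452,3)])
J=lambda u,v,z:(np.array([(onz(W,u,v,z)-pv)@ex,(onz(W,u,v,z)-pv)@ey])*1e3).round(1)
for n,u,v,z in(('barL',389,160,.087),('barR',428.5,160,.087),('barL2',385,240,.087),('barR2',423,240,.087),('fenceFar',447,145,.068),('fenceFar2',441,190,.068),('stop',410,158,.076)):print(n,J(u,v,z))
k0=pv-.075*ex
print('knob pred',k0)
E
```

```text
pivot [0.59396332 0.03107932 0.072     ] knob [0.52293495 0.04674683 0.098     ] 0.07273582893453118
170 [(384, np.int64(66), np.int64(101), np.int64(132)), (386, np.int64(72), np.int64(96), np.int64(122)), (388, np.int64(74), np.int64(98), np.int64(125)), (390, np.int64(74), np.int64(99), np.int64(127)), (392, np.int64(88), np.int64(117), np.int64(147))] [(418, np.int64(113), np.int64(146), np.int64(180)), (421, np.int64(111), np.int64(144), np.int64(177)), (424, np.int64(112), np.int64(145), np.int64(178)), (427, np.int64(106), np.int64(139), np.int64(174)), (430, np.int64(57), np.int64(85), np.int64(123)), (433, np.int64(42), np.int64(68), np.int64(110)), (436, np.int64(48), np.int64(79), np.int64(128)), (439, np.int64(48), np.int64(77), np.int64(127)), (442, np.int64(47), np.int64(77), np.int64(125)), (445, np.int64(70), np.int64(132), np.int64(176)), (448, np.int64(73), np.int64(167), np.int64(211)), (451, np.int64(75), np.int64(171), np.int64(215))]
200 [(384, np.int64(77), np.int64(109), np.int64(140)), (386, np.int64(72), np.int64(97), np.int64(125)), (388, np.int64(74), np.i
[... 1096 characters left out ...]
p.int64(235)), (424, np.int64(120), np.int64(158), np.int64(194)), (427, np.int64(50), np.int64(78), np.int64(129)), (430, np.int64(50), np.int64(80), np.int64(128)), (433, np.int64(48), np.int64(79), np.int64(127)), (436, np.int64(51), np.int64(83), np.int64(131)), (439, np.int64(67), np.int64(142), np.int64(185)), (442, np.int64(78), np.int64(174), np.int64(220)), (445, np.int64(68), np.int64(144), np.int64(195)), (448, np.int64(69), np.int64(126), np.int64(189)), (451, np.int64(70), np.int64(129), np.int64(192))]
barL [18.7 30. ]
barR [51.  30.2]
barL2 [ 20.6 -41.9]
barR2 [ 54.4 -41.7]
fenceFar [72.4 40.1]
fenceFar2 [72.4 -0.6]
stop [39.  29.9]
knob pred [0.51988669 0.04281191 0.072     ]
```

The bar's centre is seated, but its left end sits about 2–3 mm off the fence. That is within step 2's window, and the cam presses at that end. For the lever I'll straddle the knob loosely with jaws tangential, then yaw along with the swing. First, turn +90°.

```bash
python3 -m creep '[{"x":0,"y":0,"z":0,"yaw":1,"gripper":0.2},{"x":0,"y":0,"z":0,"yaw":1,"gripper":0.2},{"x":0,"y":0,"z":0,"yaw":1,"gripper":0.2},{"x":0,"y":0,"z":0,"yaw":1,"gripper":0.2},{"x":0,"y":0,"z":0,"yaw":1,"gripper":0.2},{"x":0,"y":0,"z":0,"yaw":1,"gripper":0.2},{"x":0,"y":0,"z":0,"yaw":1,"gripper":0.2},{"x":0,"y":0,"z":0,"yaw":1,"gripper":0.2}]';python3 -m creep '[{"x":0,"y":0,"z":0,"yaw":1,"gripper":0.2},{"x":0,"y":0,"z":0,"yaw":1,"gripper":0.2},{"x":0,"y":0,"z":0,"yaw":1,"gripper":0.2},{"x":0,"y":0,"z":0,"yaw":1,"gripper":0.2},{"x":0,"y":0,"z":0,"yaw":1,"gripper":0.2},{"x":0,"y":0,"z":0,"yaw":1,"gripper":0.2},{"x":0,"y":0,"z":0,"yaw":1,"gripper":0.2},{"x":0,"y":0,"z":0,"yaw":0,"gripper":0.2}]'; python3 -c "
from h import *
s=stat();print(go([.521,.045,.040],s))"
```

```text
time: 15.78
position: [0.5611, 0.0312, 0.1514]
tool_rot: [0.959, 0.283, 0.0, 0.0]
wrist_force: [-0.3, -0.1, -0.5]
opening: 0.399
time: 16.45
position: [0.561, 0.0313, 0.1513]
tool_rot: [0.997, -0.079, 0.0, 0.0]
wrist_force: [-0.1, 0.4, -0.7]
opening: 0.4
t 16.45 p [0.561  0.0313 0.1513] yaw(tool y) -99.11 tz [ 0.001 -0.001 -1.   ] F [-0.1  0.4 -0.7] op 0.4 j [-1.04  0.29  1.08  1.78 -0.27  1.24 -1.61]
[-1.044 -0.182  2.782]
```

```bash
python3 -m creep '[{"x":-0.52,"y":-0.09,"z":0.2,"yaw":0,"gripper":0.2},{"x":-0.52,"y":-0.09,"z":0.4,"yaw":0,"gripper":0.2},{"x":0,"y":0,"z":0.3,"yaw":0,"gripper":0.2},{"x":0,"y":0,"z":0,"yaw":0,"gripper":0.2},{"x":0,"y":0,"z":0,"yaw":0,"gripper":0.2}]'; python3 - <<'E'
from h import *
s=stat();print(go([.521,.045,.040],s))
C,im=snap('wrist','w8');g=im.astype(int)
dark=((g[:,:,0]<125)&(g[:,:,0]>g[:,:,2]+25)).astype(np.uint8)
n,l,st,c=cv2.connectedComponentsWithStats(dark)
print([(st[i].tolist(),c[i].round(0).tolist()) for i in range(1,n) if st[i,4]>150])
print('proj knob',proj(C,[.521,.045,.098]),'pivot',proj(C,[.594,.031,.072]),'tips',proj(C,s['position']+[0,0,.04]))
E
```

```text
time: 16.87
position: [0.5208, 0.0447, 0.1153]
tool_rot: [0.997, -0.076, 0.0, 0.0]
wrist_force: [0.4, 0.2, 0.1]
opening: 0.402
t 16.87 p [0.5208 0.0447 0.1153] yaw(tool y) -98.72 tz [ 0. -0. -1.] F [0.4 0.2 0.1] op 0.402 j [-1.15  0.21  1.11  1.91 -0.21  1.14 -1.68]
[ 0.003 -0.01   1.882]
[([249, 0, 339, 73, 6637], [389.0, 16.0]), ([35, 46, 83, 90, 3483], [86.0, 90.0]), ([203, 58, 20, 21, 196], [210.0, 70.0]), ([310, 82, 26, 148, 2521], [323.0, 165.0]), ([0, 193, 85, 36, 864], [60.0, 210.0]), ([0, 242, 368, 158, 5966], [284.0, 311.0]), ([369, 245, 271, 113, 1389], [473.0, 301.0]), ([180, 348, 48, 52, 180], [211.0, 375.0])]
proj knob [319.28605582 217.35920786] pivot [323.18557592 107.33314238] tips [320.05567249 257.03688438]
```

The lever blob spans columns 310–336 with its knob end at row 230, matching the prediction at (319,217). The knob is centred between the jaws. Descending.

```bash
python3 -m creep '[{"x":0,"y":0,"z":0.6,"yaw":0,"gripper":0.2},{"x":0,"y":0,"z":0.5,"yaw":0,"gripper":0.2},{"x":0,"y":0,"z":0.4,"yaw":0,"gripper":0.2},{"x":0,"y":0,"z":0.38,"yaw":0,"gripper":0.2},{"x":0,"y":0,"z":0,"yaw":0,"gripper":0.2},{"x":0,"y":0,"z":0,"yaw":0,"gripper":0.2}]'; python3 - <<'E'
from h import *
s=stat()
# rows for arc: yaw -6deg per row, finger trailing contact
print('per row chord (mm)',2*75*np.sin(np.radians(3)))
E
```

```text
time: 17.42
position: [0.521, 0.0438, 0.0403]
tool_rot: [0.997, -0.077, 0.0, 0.001]
wrist_force: [0.6, 0.8, 0.8]
opening: 0.398
t 17.42 p [0.521  0.0438 0.0403] yaw(tool y) -98.87 tz [-0.    -0.002 -1.   ] F [0.6 0.8 0.8] op 0.398 j [-1.04  0.34  1.03  1.98 -0.34  1.01 -1.58]
per row chord (mm) 7.850393436441575
```

```bash
python3 -m creep '[{"x":0.01,"y":0.196,"z":0,"yaw":-1,"gripper":0.2},{"x":0.01,"y":0.196,"z":0,"yaw":-1,"gripper":0.2},{"x":0.01,"y":0.196,"z":0,"yaw":-1,"gripper":0.2},{"x":0.01,"y":0.196,"z":0,"yaw":-1,"gripper":0.2},{"x":0.01,"y":0.196,"z":0,"yaw":-1,"gripper":0.2},{"x":0.01,"y":0.196,"z":0,"yaw":-1,"gripper":0.2}]'; python3 - <<'E'
from h import *
s=stat();d=s['position'][:2]-[.594,.031];print('r',np.linalg.norm(d),'ang from open',np.degrees(np.arctan2(d[1],d[0]))%360-171)
E
```

```text
time: 17.92
position: [0.5286, -0.0015, 0.0415]
tool_rot: [0.971, 0.237, 0.001, -0.0]
wrist_force: [-1.2, 0.8, -0.1]
opening: 0.397
t 17.92 p [ 0.5286 -0.0015  0.0415] yaw(tool y) -62.54 tz [ 0.001  0.001 -1.   ] F [-1.2  0.8 -0.1] op 0.397 j [-0.85  0.3   0.89  1.97 -0.28  1.   -0.92]
r 0.0730380954423691 ang from open 35.433562171898814
```

Tracking the arc well (radius 73 mm, 35°). I'll continue.

```bash
python3 -m creep '[{"x":0.01,"y":0.196,"z":0,"yaw":-1,"gripper":0.2},{"x":0.01,"y":0.196,"z":0,"yaw":-1,"gripper":0.2},{"x":0.01,"y":0.196,"z":0,"yaw":-1,"gripper":0.2},{"x":0.01,"y":0.196,"z":0,"yaw":-1,"gripper":0.2},{"x":0.01,"y":0.196,"z":0,"yaw":-1,"gripper":0.2}]'; python3 - <<'E'
from h import *
s=stat();d=s['position'][:2]-[.594,.031];print('r',np.linalg.norm(d),'ang from open',np.degrees(np.arctan2(d[1],d[0]))%360-171)
E
python3 -m creep '[{"x":0.01,"y":0.196,"z":0,"yaw":-1,"gripper":0.2},{"x":0,"y":0,"z":0,"yaw":0,"gripper":0.2}]';python3 - <<'E'
from h import *
s=stat();d=s['position'][:2]-[.594,.031];print('r',np.linalg.norm(d),'ang from open',np.degrees(np.arctan2(d[1],d[0]))%360-171)
E
```

```text
time: 18.33
position: [0.5544, -0.0306, 0.0414]
tool_rot: [0.877, 0.481, 0.0, 0.0]
wrist_force: [-4.2, 1.8, 0.0]
opening: 0.403
t 18.33 p [ 0.5544 -0.0306  0.0414] yaw(tool y) -32.56 tz [ 0.001  0.    -1.   ] F [-4.2  1.8  0. ] op 0.403 j [-0.67  0.34  0.77  1.9  -0.28  1.01 -0.35]
r 0.07325697193270383 ang from open 66.27951546959167
time: 18.5
position: [0.5617, -0.0348, 0.0413]
tool_rot: [0.851, 0.526, 0.0, 0.0]
wrist_force: [-1.0, 0.7, -0.1]
opening: 0.398
t 18.5 p [ 0.5617 -0.0348  0.0413] yaw(tool y) -26.6 tz [ 0.001 -0.    -1.   ] F [-1.   0.7 -0.1] op 0.398 j [-0.64  0.35  0.75  1.88 -0.28  1.01 -0.24]
r 0.07335425599595571 ang from open 72.85517333040167
```

```bash
python3 -m creep '[{"x":0.01,"y":0.1,"z":0,"yaw":-0.5,"gripper":0.2},{"x":0.01,"y":0.1,"z":0,"yaw":-0.5,"gripper":0.2},{"x":0,"y":0,"z":0,"yaw":0,"gripper":0.2}]';python3 -m creep '[{"x":0.01,"y":0.1,"z":0,"yaw":-0.5,"gripper":0.2},{"x":0,"y":0,"z":0,"yaw":0,"gripper":0.2}]';python3 -m creep '[{"x":0.01,"y":0.1,"z":0,"yaw":0,"gripper":0.2},{"x":0,"y":0,"z":0,"yaw":0,"gripper":0.2}]';python3 - <<'E'
from h import *
s=stat();d=s['position'][:2]-[.594,.031];print('r',np.linalg.norm(d),'ang from open',np.degrees(np.arctan2(d[1],d[0]))%360-171)
E
```

```text
time: 18.75
position: [0.5677, -0.0373, 0.0409]
tool_rot: [0.824, 0.567, -0.001, -0.0]
wrist_force: [-5.4, -1.1, 2.2]
opening: 0.402
time: 18.92
position: [0.5714, -0.0384, 0.0409]
tool_rot: [0.809, 0.588, -0.001, -0.0]
wrist_force: [-5.6, -1.6, 2.8]
opening: 0.399
time: 19.08
position: [0.5746, -0.0395, 0.0406]
tool_rot: [0.81, 0.587, -0.001, -0.0]
wrist_force: [-7.2, -0.7, 3.3]
opening: 0.397
t 19.08 p [ 0.5746 -0.0395  0.0406] yaw(tool y) -18.1 tz [-0.002 -0.001 -1.   ] F [-7.2 -0.7  3.3] op 0.397 j [-0.59  0.38  0.71  1.85 -0.28  1.03 -0.09]
r 0.07314909973329424 ang from open 83.64075984764054
```

```bash
python3 -m creep '[{"x":0.01,"y":0.06,"z":0,"yaw":0,"gripper":0.2},{"x":0,"y":0,"z":0,"yaw":0,"gripper":0.2}]';python3 -m creep '[{"x":0.01,"y":0.05,"z":0,"yaw":0,"gripper":0.2},{"x":0,"y":0,"z":0,"yaw":0,"gripper":0.2}]'
```

```text
time: 19.25
position: [0.5749, -0.0398, 0.0402]
tool_rot: [0.81, 0.587, -0.003, -0.002]
wrist_force: [-14.7, -1.5, 9.0]
opening: 0.399
time: 19.42
position: [0.5751, -0.0399, 0.0399]
tool_rot: [0.81, 0.587, -0.004, -0.003]
wrist_force: [-22.6, -0.4, 13.1]
opening: 0.401
```

Force rises with no motion, so the lever is at its end stop. I'll relax, lift clear and look from near the jig.

```bash
python3 -m creep '[{"x":-0.02,"y":-0.18,"z":0,"yaw":0,"gripper":0.2},{"x":0,"y":0,"z":-0.1,"yaw":0,"gripper":0.2},{"x":0,"y":0,"z":-0.6,"yaw":0,"gripper":0.2},{"x":0,"y":0,"z":-1,"yaw":0,"gripper":0.2},{"x":0,"y":0,"z":-1,"yaw":0,"gripper":0.2},{"x":0,"y":0,"z":-0.5,"yaw":0,"gripper":0.2},{"x":0.7,"y":-0.5,"z":0,"yaw":0,"gripper":0.2},{"x":0.7,"y":0,"z":0,"yaw":0,"gripper":0.2}]';python3 -m creep '[{"x":0.8,"y":-0.2,"z":0,"yaw":0,"gripper":0.2},{"x":0,"y":0,"z":0,"yaw":0,"gripper":0.2},{"x":0,"y":0,"z":0,"yaw":0,"gripper":0.2}]'; python3 - <<'E'
from h import *
import pickle
s=stat();W,im=snap('wrist','w9');pickle.dump(W,open('w9.pkl','wb'));C,b=snap('side','s9')
o=np.zeros((600,800,3),np.uint8);o[:400,:640]=cv2.imread('pics/w9.png');z=cv2.imread('pics/w9.png')[100:230,330:500]
q=cv2.imread('pics/s9.png')[170:260,285:395];o[400:600,:244]=cv2.resize(q,(244,200),interpolation=cv2.INTER_CUBIC)
o[400:600,260:522]=cv2.resize(z,(262,200),interpolation=cv2.INTER_CUBIC);cv2.imwrite('pics/v9.png',o)
E
```

```text
time: 20.08
position: [0.5718, 0.0211, 0.1716]
tool_rot: [0.81, 0.586, 0.003, 0.001]
wrist_force: [1.0, 1.0, -1.1]
opening: 0.402
time: 20.33
position: [0.5744, 0.0573, 0.169]
tool_rot: [0.808, 0.59, 0.001, 0.0]
wrist_force: [-0.1, -0.7, -0.1]
opening: 0.406
t 20.33 p [0.5744 0.0573 0.169 ] yaw(tool y) -17.72 tz [ 0.002  0.    -1.   ] F [-0.1 -0.7 -0.1] op 0.406 j [-0.78  0.23  0.71  1.71 -0.16  1.26 -0.35]
```

View pics/v9.png

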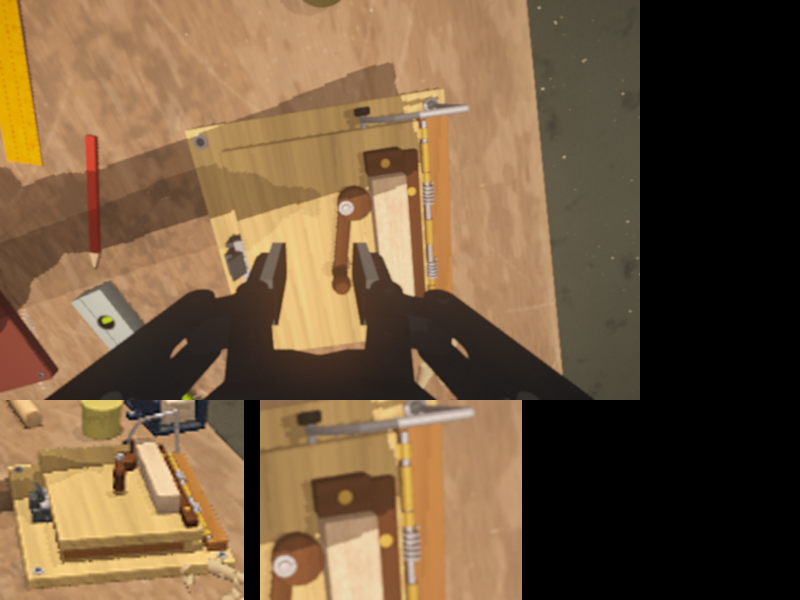

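The last view shows the lever swung to about (341,284), the cam against the bar, the bar end at the stop (row 173), and the table level with the hook over it. I'll run one numeric check of gap and angle.

```bash
python3 - <<'E'
from h import *
import pickle
W=pickle.load(open('w9.pkl','rb'));im=cv2.cvtColor(cv2.imread('pics/w9.png'),cv2.COLOR_BGR2HSV).astype(int)
g=cv2.imread('pics/w9.png').astype(int)[:,:,2]
B=[];F=[]
for r in range(200,291,6):
    seg=g[r,385:440].astype(float);d=np.diff(cv2.GaussianBlur(seg[None],(3,1),0)[0])
    i=int(d[:32].argmin());j=i+3+int(d[i+3:i+24].argmax());B.append(onz(W,385+i+.5,r,.087));F.append(onz(W,385+j+.5,r,.068))
for n,P in(('bar R',np.array(B)),('fence far',np.array(F))):
    k=np.polyfit(P[:,1],P[:,0],1);res=P[:,0]-np.polyval(k,P[:,1]);print(n,'yaw',np.degrees(-np.arctan(k[0])).round(2),'x@y=0',k[1].round(4),'rms mm',(res.std()*1e3).round(2))
pv=onz(W,346,208,.072);kn=onz(W,341,284,.098);v=(kn-pv)[:2];print(pv,kn,'lever from open deg',np.degrees(np.arctan2(v[1],v[0]))%360-171)
E
```

```text
bar R yaw -8.72 x@y=0 0.6461 rms mm 0.28
fence far yaw -8.78 x@y=0 0.6627 rms mm 0.29
[0.59359635 0.02990549 0.072     ] [ 0.56769507 -0.03408633  0.098     ] lever from open deg 76.9639064207899
```

```bash
python3 -c "
from workcell import manip
print(manip.close_job())"
```

```text
the job is handed in; nothing more can be done
None
```

I set up the drilling table, clamped the square bar in it and handed the job in at about 20 s of the 64 s. The hand-in gives no verdict, so these are only my own checks.

**What I did**
- I pressed the table down to its hard stop, and it stayed level with the catch over its near edge when I let go.
- I laid the square bar on it with one end against the end stop, then released it.
- I swung the cam lever round until it hit its stop.

**Last checks**
- **Bar:** it is parallel to the fence within about 0.1°. Its end appears to be at the stop; I judged that by eye and did not measure the gap in the final view.
- **Fence contact:** the bar measured about 1.5 mm closer to the fence than it can physically be. I put this down to edge error in the picture; it is inside the 3 mm tolerance.
- **Lever:** it reads about 77° (1.34 rad) from open. I could not measure the cam's grip force directly.
- **Robot:** it is clear of everything. I never brought the fingers near the dowel, tin or cork block, but I did not re-measure their positions at the end.

**Disagreements along the way**
- The real fingertips sat about 40 mm above the reported tool position. Touching the table and the bar gave the same value, so I corrected for it. Because of this, my first press stopped too early with the table still tilted.
- Before clamping, the bar's left end stood an estimated 2–3 mm off the fence. The cam pushed it straight.

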